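# Seat a turned blank in the die and hold the sprung tweezers at the marked gap over it

## Robot

A 6-joint arm with a two-finger parallel gripper is mounted at the origin on the work surface. World frame = base frame: x ahead of the robot, y to its left, z up, the work surface at z = 0. Lengths are in m, angles in rad, forces in N, time in s.
With the tool pointing down it reaches from about 0.325 to 0.9 m from the base axis. Payload 6.1 kg.
Tool frame: the origin (TCP) lies midway between the tips of the shut fingers; the grasp point (between the pads) lies 19 mm behind it; x points along the fingers, y is the direction in which the jaws open and shut, and the axes are right-handed (so a half turn about x gives the same grasp; the last joint's range is limited). The gripper opens to 85 mm and grips with 20 to 120 N. Pads are 22 mm wide; open, the fingers measure 114 mm over their backs; the gripper's body (76 mm by 85 mm) begins 54 mm behind the grasp point. The pads swing forward as they close: fully open they stand 13 mm farther back than shut.
Start: joints at [-1.324, 0.22, 1.526, -0, 1.395, -0.126], TCP at [0.228, -0.582, 0.204] pointing down, gripper open.
Joint ranges: [-2.98, 2.98], [-0.91, 2.08], [0.09, 2.57], [-1.24, 4.39], [0.2, 2.65], [-2.68, 2.68]. Speed limits (rad/s): [2.57, 2.57, 3.01, 3.14, 3.14, 3.14].

## Interface

Orientations are given as [roll, pitch, yaw] about the fixed x, y, z axes, in that order (R = Rz(yaw) Ry(pitch) Rx(roll)).
In Python, from plant import movep, move_l, set_joints, gripper_to, hold, inverse_kinematics, observe, get_image, get_calibration, Unreachable, job_done gives the robot as it stands. Calls block until the motion is done:
- movep(position, orientation): joint-space move of the TCP to a pose.
- move_l(position, feed=0.15, rotation=None, max_force=None): straight line of the TCP; rotation=None keeps the orientation; feed is the mean speed in m/s. With max_force (N) it stops when the force on the tool has changed by that much, and returns True; else False.
- set_joints(angles): joint-space move.
- gripper_to(opening, f_grip=None): finger opening in m; f_grip is the grip in N (None keeps the last); returns when the fingers have stopped.
- hold(seconds).
- inverse_kinematics(position, orientation): joint angles nearest the present ones, or None.
- observe(): the state.
- get_image(name): name is "side" or "top"; returns (picture, depth): 480x640x3 uint8, red, green, blue; 480x640 float32, m along the optical axis (not along the pixel's ray), 0 where there is no reading.
- get_calibration(name): a dict with "intrinsics" (3x3 intrinsics, pixels), "world_from_camera" (4x4, takes a point from camera to world coordinates). Camera axes: x right, y down, z forward; pixel columns grow to the right and rows downward; lengths in m; the calibration is good to about 2 mm. A picture is of the moment at which its call begins. get_calibration takes no time and is no camera call.
A pose or a line that the arm cannot do raises Unreachable and nothing moves.
- job_done(): hands the job in, once; it reports no verdict.
The state is a dict: "time_s": time; "q": joint angles; "joint_velocities": joint speeds; "joint_torque": joint torques, N m; "eef_pos": TCP position; "tcp_rot": TCP orientation; "ft_force": force on the tool from outside, world axes, zero at the start; "torque": the same for the moment, N m; "opening": finger opening in m.
Only numpy, scipy, OpenCV 4.12 (cv2) and the standard library are available. Lean on these libraries where they do the work, as an engineer would, in place of code of your own. Each camera call takes 0.05 s, during which the arm holds its last target. There are 200 camera calls.

## Task

First seat the round brass blank, stub up, fully home in the round pocket of the steel die and let go of it. Then pick up the sprung tweezers by their blue grips, keep them level with the tips just above the blank's stub (a few centimetres, touching nothing), and squeeze until the yellow pointer lines up with the red mark, so that I can slip an inlay between the tips. Hold that gap steady for a few seconds and finish while still holding the tweezers there; leave everything else on the bench alone.

Things in the scene. Friction and masses are not known exactly. Their poses are not given: they have to be found in the camera images.
- blank: Round turned brass blank, loose, standing on the bench stub up: a disc 40 mm in diameter and 6 mm thick, with a stub 18 mm in diameter and 16 mm high on its centre (22 mm high in all, 100 g). Origin: centre of the underside; z up the stub.
- die: Fixed steel die block, 80 mm (its x) by 136 mm (its y) by 20 mm high, with two pockets 6 mm deep in the top, centred 33 mm either side of the block's centre along its y: a round one on the +y side (43 mm across) and a square one on the -y side (43 mm wide). Origin: centre of the underside.
- die_hole0 (a point): Centre of the mouth of the round pocket, in the die's top face (20 mm above the bench). The pocket is 43 mm across and 6 mm deep, so a seated disc is flush with the die's top and its stub stands 16 mm above it. Axes as the die's, z up.
- rest: Fixed low wooden rest on which the tweezers lie at the start: a base plate 6 mm thick, 160 mm by 70 mm, with two cross bars, tops 24 mm above the bench. Between the bars it is open for the fingers (about 100 mm). Its origin (on the bench, under the tweezers' grips) and x axis (towards the tips) go with the tweezers' at the start, within a few mm.
- tweezers: Steel sprung tweezers, loose, 141 mm long, 18 mm high, about 90 g, lying level on the rest with the underside 24 mm above the bench. Origin: underside, under the blue grips; x points to the tips (50 mm ahead of the origin; the tail is 91 mm behind), y from the moving arm to the fixed arm, z up. The fixed arm is straight along x, its inner face at y = +10 mm. The moving arm is on the -y side.
- grip (a point): Point midway between the two blue grips when open, 9 mm above the tweezers' underside (tweezers frame: x 0, y 1.5, z 9 mm). On the fixed arm's side a flat plate 30 mm long, z 0 to 18 mm, outer face at y = +18 mm; on the moving arm an upright 14 mm round, z 0 to 18 mm. Width over both along y: 17 + 75*sin(0.22 - jaw) mm, so 33 mm when open.
- jaw (a joint): Angle (rad) the moving arm is squeezed towards the fixed one: 0 fully open, 0.20 nearly shut. Sprung: opens by itself; the squeeze at the blue grips grows from about 2.4 N at 0 to 6 N at 0.19. The yellow pointer on the moving arm stands p = 1.5 + 115*sin(0.22 - jaw) mm from the fixed arm's inner face (26.6 mm when open).
- mark (a joint): Where the red mark stands on the white bar: distance (m) of its centre from the fixed arm's inner face, towards the moving arm. It differs from start to start (7 to 19 mm) and stays put when the tweezers are handled. The gap is right when the pointer's p (see jaw) equals this.
- pointer (a point): Centre of the top of the yellow pointer, 3 mm wide and 12 mm long, on the moving arm just ahead of the white bar.
- red_mark (a point): Centre of the top of the red line, 3 mm wide (along the tweezers' y) and 10 mm long (along x), across the white bar that crosses the arms on top, 22 to 32 mm ahead of the tweezers' origin, top 17 mm above their underside. Its axes are the tweezers' axes.
- tips (a point): Point between the tips on the tweezers, 47 mm ahead of their origin along x and 7 mm above their underside.
- square_blank: Square aluminium blank, 40 mm by 40 mm by 6 mm with an 18 mm stub 16 mm high, loose, standing near the round one: not to be used. Origin: centre of the underside.
- screwdriver: Blue-handled screwdriver, 180 mm long, lying on the bench: leave alone. Origin at its underside.
- hammer: Hammer, 240 mm long, lying on the bench: leave alone. Origin at its underside.
- oil_tin: Green tin, 48 mm in diameter and 70 mm high: leave alone. Origin: centre of the underside.
- pin_cup: Brass cup, 60 mm across and 45 mm high: leave alone. Origin: centre of the underside.
- oilstone: Reddish oilstone, 45 by 140 by 25 mm: leave alone. Origin: centre of the underside.
Mind the look-alikes: they are no part of the job. What is shaped like the tweezers but green or purple is not meant.

How it is judged:
By the outcome, as a careful person would: the job done as asked, in the order asked, and still so for the second after the job is handed in, while the arm keeps its last pose, push and grip.
It also fails if it takes over 56 s, if anything falls off the work surface, if the arm or the gripper's body presses on something with over 40 N, if the wrist force passes 120 N, or if a joint passes its speed limit or range.

## Working session

There is one attempt and no reset: what is moved stays moved. The work goes in short steps, each a Python script; the robot and the scene stay as the last script left them, time stands still between calls to the robot, and variables do not carry over. Pictures are saved under pics/ and viewed, about 8 in all and at most 12, crops included, and the job is handed in when it is done.

```bash
ls; mkdir -p pics
python3 - <<'E'
from plant import *
import cv2,numpy as np
for n in("top","side"):
    p,d=get_image(n); cv2.imwrite(f"pics/{n}0.png",p[:,:,::-1]); np.save(f"pics/{n}0.npy",d)
    c=get_calibration(n); print(n,c)
print(observe())
E
```

```text
pics
top {'intrinsics': array([[548.31987231,   0.        , 322.37109901],
       [  0.        , 548.31987231, 239.13524061],
       [  0.        ,   0.        ,   1.        ]]), 'world_from_camera': array([[ 0.05778656, -0.9756731 ,  0.21147747,  0.29307756],
       [-0.99832134, -0.05730221,  0.00842327, -0.01585328],
       [ 0.00389977, -0.21160922, -0.97734658,  1.3092812 ],
       [ 0.        ,  0.        ,  0.        ,  1.        ]])}
side {'intrinsics': array([[621.05594148,   0.        , 331.25942034],
       [  0.        , 621.05594148, 245.3817377 ],
       [  0.        ,   0.        ,   1.        ]]), 'world_from_camera': array([[ 0.82389925, -0.40074416,  0.400742  , -0.0928757 ],
       [-0.56673367, -0.58473774,  0.58042633, -0.94692585],
       [ 0.00172651, -0.7053268 , -0.70888019,  1.21253136],
       [ 0.        ,  0.        ,  0.        ,  1.        ]])}
{'time_s': 0.1, 'q': array([-1.32409986e+00,  2.21174767e-01,  1.52750626e+00,  2.69217160e-05,
        1.39471780e+00, -1.26106461e-01]), 'joint_velocities': array([ 1.30520693e-04, -1.11558386e-03, -3.71092195e-03, -1.08933504e-03,
       -2.12365057e-04,  2.94934899e-05]), 'joint_torque': array([ 4.25874214e-04, -4.98244071e+01, -3.90545797e+01, -2.00749200e-04,
        5.65541894e-03,  6.77054061e-06]), 'eef_pos': array([ 0.22749514, -0.58147829,  0.2031866 ]), 'tcp_rot': array([-1.71157193,  1.56898996,  1.80281892]), 'ft_force': array([-0.81549372,  0.12376301, -0.16576553]), 'torque': array([ 0.03394861,  0.01873241, -0.0064    ]), 'opening': 0.08505417940700752}
```

View pics/top0.png

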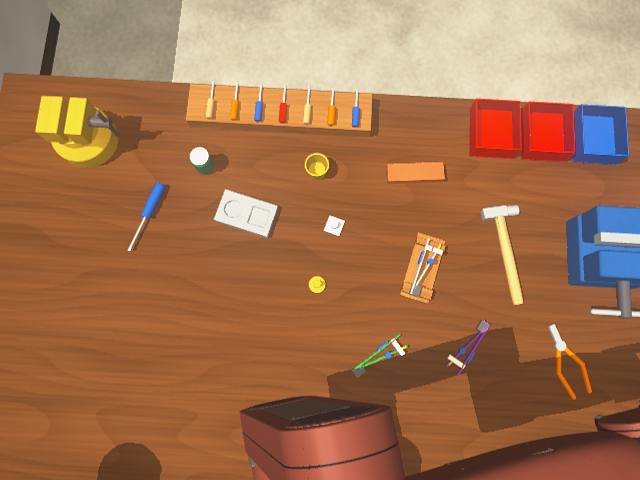

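View pics/side0.png

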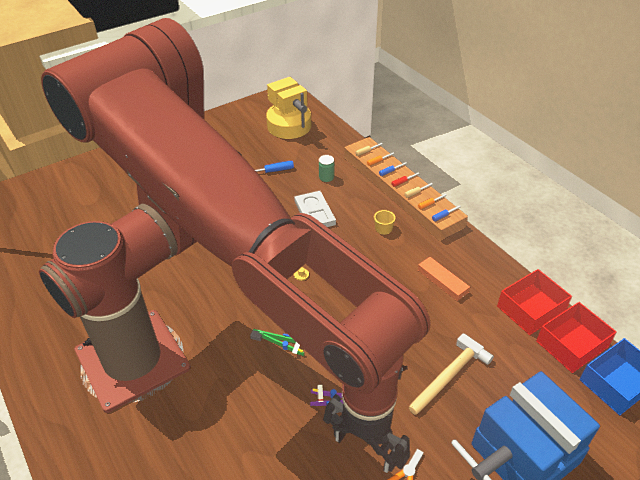

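Run:
```python
import cv2,numpy as np
p=cv2.imread("pics/top0.png")
a=cv2.resize(p[225:310,395:455],None,fx=6,fy=6,interpolation=cv2.INTER_CUBIC) #360x510
b=cv2.resize(p[182:245,207:282],None,fx=5,fy=5,interpolation=cv2.INTER_CUBIC) #375x315
c=cv2.resize(p[267:303,298:338],None,fx=5,fy=5,interpolation=cv2.INTER_CUBIC)#200x180
o=np.zeros((510,740,3),np.uint8);o[:510,:360]=a;o[:315,362:737]=b;o[320:500,362:562]=c
cv2.imwrite("pics/crop0.png",o)
```

```text
(no output)
```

View pics/crop0.png

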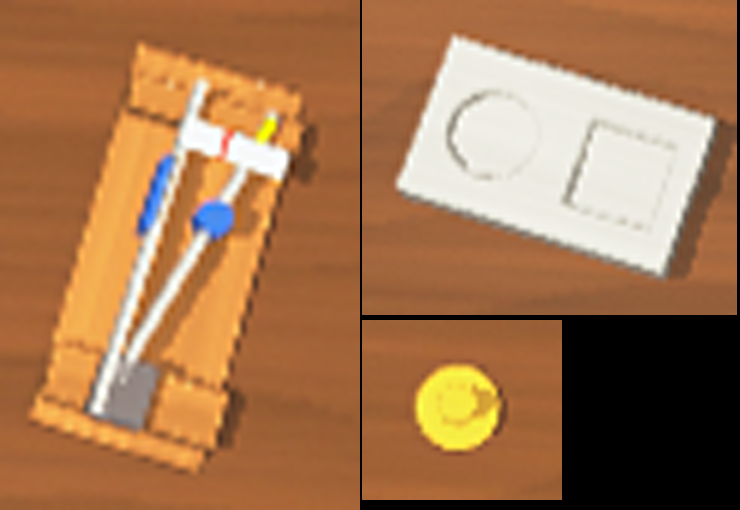

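```bash
cat > h.py <<'E'
import numpy as np,cv2
from plant import *
from scipy.spatial.transform import Rotation as R
def rot(a):
    """tool down, jaw (tool y) along world angle a"""
    c,s=np.cos(a),np.sin(a)
    return R.from_matrix(np.array([[0,c,s],[0,s,-c],[-1,0,0]])).as_euler('xyz')
def cam(n):
    c=get_calibration(n); return c["intrinsics"],c["world_from_camera"]
def px2w(n,uv,h):
    K,T=cam(n); d=T[:3,:3]@np.linalg.solve(K,[uv[0],uv[1],1]); o=T[:3,3]
    return o+d*(h-o[2])/d[2]
def w2px(n,P):
    K,T=cam(n); q=K@(T[:3,:3].T@(np.asarray(P)-T[:3,3])); return q[:2]/q[2]
def cloud(n,d):
    K,T=cam(n); v,u=np.mgrid[:480,:640]; r=np.stack([u,v,np.ones_like(u)],-1)@np.linalg.inv(K).T
    return (r*d[...,None])@T[:3,:3].T+T[:3,3]
E
python3 - <<'E'
from h import *
p=cv2.imread("pics/top0.png"); P=cloud("top",np.load("pics/top0.npy"))
def box(u0,v0,u1,v1,z0,z1):
    m=np.zeros((480,640),bool);m[v0:v1,u0:u1]=1
    return m&(P[...,2]>z0)&(P[...,2]<z1)
m=np.zeros((480,640),bool);m[330:350,150:250]=1;print("bench z",P[m][:,2].mean(),P[m][:,2].std())
for nm,b in dict(disc=(298,267,338,303,.003,.010),stub=(298,267,338,303,.015,.03),die=(207,182,282,245,.016,.025)).items():
    q=P[box(*b)];print(nm,len(q),q.mean(0),(q.min(0)+q.max(0))/2,np.ptp(q,axis=0))
# colour blobs
hsv=cv2.cvtColor(p,cv2.COLOR_BGR2HSV)
mk=cv2.inRange(hsv[267:303,298:338],(22,150,120),(35,255,255)); ys,xs=np.nonzero(mk); 
uv=np.array([298+(xs.min()+xs.max())/2,267+(ys.min()+ys.max())/2]);print("yellow",uv,len(xs),np.ptp(xs),np.ptp(ys),px2w("top",uv,.006))
mk=cv2.inRange(hsv[182:245,207:282],(0,0,150),(180,70,255));cs=max(cv2.findContours(mk,0,1)[0],key=cv2.contourArea)
W=np.array([px2w("top",c[0]+[207,182],.02)[:2] for c in cs],np.float32);r=cv2.minAreaRect(W*1000);print("die",r,cv2.boxPoints(r))
print("pocket by eye",px2w("top",(232.9,208.6),.02))
f=lambda x,y,h:px2w("top",(x/6+395-.42,y/6+225-.42),h).round(4)
tip,tail=f(203,85,.040),f(98,410,.040);u=(tip-tail)[:2];print("len",np.linalg.norm(u),"yaw",np.arctan2(u[1],u[0]));u/=np.linalg.norm(u)
y=np.array([-u[1],u[0]])
for n,q in dict(tip=(203,85,.04),upright=(213,219,.042),mark=(231,146,.041),ptr=(268,128,.041),plate=(157,195,.042),barL=(185,133,.041),barR=(288,165,.041)).items():
    w=f(*q);print(n,w,"rel upright",(w-f(213,219,.042))[:2]@np.stack([u,y],1))
E
```

```text
bench z 0.007346000376524265 0.09233066608115471
disc 333 [0.46351085 0.00264777 0.00531594] [0.46476396 0.00086348 0.00647256] [0.08701804 0.09741943 0.00693684]
stub 45 [0.46336676 0.00230223 0.02234659] [0.46398551 0.0017796  0.02209167] [0.01631718 0.01473303 0.01385576]
die 1305 [0.62607359 0.18566242 0.02025078] [0.62585304 0.18556177 0.020509  ] [0.10882379 0.15069764 0.00896057]
yellow [316.5 284. ] 194 15 16 [0.46475196 0.00304553 0.006     ]
die ((627.1409912109375, 185.78846740722656), (137.47117614746094, 83.97193145751953), 74.63429260253906) [[568.4423  130.63528]
 [649.41266 108.38449]
 [685.83966 240.94165]
 [604.8693  263.19244]]
pocket by eye [0.63519024 0.21701512 0.02      ]
len 0.1366080890723533 yaw -0.2849360623310515
tip [ 0.5834 -0.2558  0.04  ] rel upright [0.0504618  0.01946964]
upright [ 0.5295 -0.2603  0.042 ] rel upright [0. 0.]
mark [ 0.5593 -0.267   0.041 ] rel upright [0.0304818  0.00194681]
ptr [ 0.5673 -0.2815  0.041 ] rel upright [ 0.04223513 -0.00971978]
plate [ 0.5378 -0.2382  0.042 ] rel upright [0.00175312 0.02354202]
barL [ 0.5634 -0.2489  0.041 ] rel upright [0.02932864 0.02046951]
barR [ 0.553  -0.2895  0.041 ] rel upright [ 0.03076048 -0.02141689]
```

Run:
```python
from h import *
T=lambda s:print(s,round(observe()["time_s"],2),observe()["eef_pos"].round(4),observe()["q"].round(2)[5],"op",round(observe()["opening"],4),"F",observe()["ft_force"].round(1))
b=[.464,.0026]
for a in (0,np.pi/2,-np.pi/2,np.pi): print(a,inverse_kinematics([*b,.05],rot(a)),)
for a in np.array([-.269,np.pi/2-.269,-np.pi/2-.269]): print(a,inverse_kinematics([.635,.2175,.06],rot(a)))
a=np.pi/2
if inverse_kinematics([*b,.05],rot(a))[5]<-2.4: a-=np.pi
movep([*b,.06],rot(a)); gripper_to(.045,20); T("above")
print(move_l([*b,.011],.12,max_force=8)); T("down")
gripper_to(.010,20); T("closed1")
gripper_to(.032); 
p,d=get_image("top"); cv2.imwrite("pics/t1.png",p[:,:,::-1])
```

```text
0 [-0.16461125  0.00946838  2.06818178  0.          1.06394249 -0.16461125]
1.5707963267948966 [-0.16461125  0.00946838  2.06818178  0.          1.06394249 -1.73540758]
-1.5707963267948966 [-0.16461125  0.00946838  2.06818178  0.          1.06394249  1.40618508]
3.141592653589793 None
-0.269 [ 2.12625210e-01  4.56561559e-01  1.51009384e+00 -4.44089210e-16
  1.17493725e+00  4.81625210e-01]
1.3017963267948964 [ 2.12625210e-01  4.56561559e-01  1.51009384e+00 -4.44089210e-16
  1.17493725e+00 -1.08917112e+00]
-1.8397963267948967 [ 2.12625210e-01  4.56561559e-01  1.51009384e+00 -4.44089210e-16
  1.17493725e+00  2.05242154e+00]
above 2.88 [0.464  0.0025 0.06  ] -1.74 op 0.0448 F [ 0.9 -0.7  0.7]
False
down 3.44 [0.464  0.0026 0.0111] -1.74 op 0.045 F [ 0.1 -0.4 -0.2]
closed1 3.88 [0.4643 0.0026 0.0113] -1.74 op 0.0098 F [-0.4  0.2 -0.4]<sys>:0: UserWarning: Gimbal lock detected. Setting third angle to zero since it is not possible to uniquely determine all angles.
```

Run:
```python
from h import *
p,d=get_image("side"); q=p[:,:,::-1]
u,v=w2px("side",[.464,.0026,.03]).astype(int);print(u,v)
a=cv2.resize(q[v-50:v+50,u-65:u+65],None,fx=3,fy=3,interpolation=2)
t=cv2.imread("pics/t1.png");u,v=w2px("top",[.464,.0026,.03]).astype(int);print(u,v)
b=cv2.resize(t[v-50:v+50,u-65:u+65],None,fx=3,fy=3,interpolation=2)
cv2.imwrite("pics/c1.png",np.hstack([a,b]))
```

```text
299 266
316 282
```

View pics/c1.png

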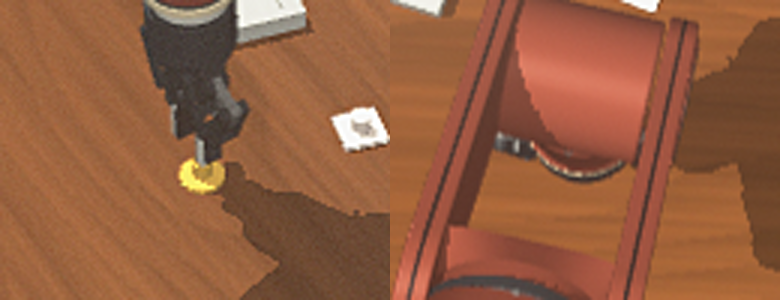

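Run:
```python
from h import *
p0=cv2.imread("pics/side0.png");p,d=get_image("side");p1=p[:,:,::-1].copy()
def yel(p,lo=(275,255),hi=(325,300)):
    m=cv2.inRange(cv2.cvtColor(p[lo[1]:hi[1],lo[0]:hi[0]],cv2.COLOR_BGR2HSV),(20,140,90),(36,255,255))
    ys,xs=np.nonzero(m);return xs.min()+lo[0],xs.max()+lo[0],ys.min()+lo[1],ys.max()+lo[1],len(xs)
for q in(p0,p1):
    e=yel(q);print(e)
e=yel(p1);print(px2w("side",((e[0]+e[1])/2,e[3]),0), "L",px2w("side",(e[0],e[3]-6),.006),"R",px2w("side",(e[1],e[3]-6),.006))
print("TCP px",w2px("side",[.464,.0026,.011]),"expected blank ctr",w2px("side",[.464,.0026,.006]))
P=cloud("side",d)
m=cv2.inRange(cv2.cvtColor(p1,cv2.COLOR_BGR2HSV),(20,140,90),(36,255,255))>0
m[:255]=0;m[300:]=0;m[:,:275]=0;m[:,325:]=0
q=P[m];print(q.mean(0),q.min(0),q.max(0))
z=q[(q[:,2]>.003)&(q[:,2]<.009)];print("disc",z.mean(0),np.percentile(z,[2,98],axis=0))
z=q[(q[:,2]>.017)];print("stub",len(z),z.mean(0) if len(z) else 0)
a=cv2.resize(p1[225:300,265:340],None,fx=7,fy=7,interpolation=2);cv2.imwrite("pics/c2.png",a)
```

```text
(np.int64(294), np.int64(308), np.int64(267), np.int64(280), 90)
(np.int64(294), np.int64(308), np.int64(269), np.int64(280), 94)
[ 0.45525192 -0.01446017  0.        ] L [0.44872688 0.00901431 0.006     ] R [ 0.47897781 -0.01172459  0.006     ]
TCP px [300.17167444 271.76802374] expected blank ctr [300.23600155 273.05468295]
[ 0.45653708 -0.01453621  0.0206949 ] [-0.0928757  -0.94692585 -0.00320939] [0.48304343 0.01953926 1.21253136]
disc [ 0.46308448 -0.00428274  0.00599919] [[ 0.44666796 -0.01759992  0.003166  ]
 [ 0.48236265  0.01196555  0.0088799 ]]
stub 9 [ 0.39854813 -0.1117709   0.15733527]
```

View pics/c2.png

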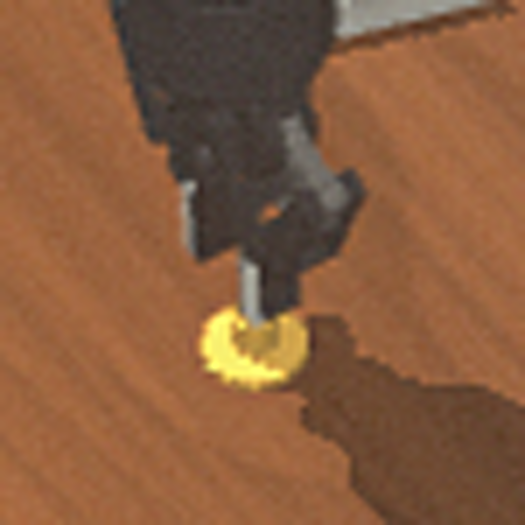

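Run:
```python
from h import *
pr=lambda *P:w2px("side",P).round(1)
print("stub top",pr(.464,.0026,.022),"stub base",pr(.464,.0026,.006))
for y in(.0186,-.0134,.0026+.035,.0026-.025):
  for z in(.011,.020,.03): print(y,z,pr(.464,y,z))
o=observe();print(o["opening"],R.from_euler('xyz',o["tcp_rot"]).as_matrix().round(3),o["eef_pos"],o["ft_force"])
p,d=get_image("side");P=cloud("side",d)
for v in range(246,284,3): print(v,[tuple((P[v,u]*1000).astype(int)) for u in(293,296,299,301,303,305)])
```

```text
stub top [300.  268.9] stub base [300.2 273.1]
0.0186 0.011 [296.9 268.1]
0.0186 0.02 [296.8 265.7]
0.0186 0.03 [296.6 263.1]
-0.0134 0.011 [303.5 275.5]
-0.0134 0.02 [303.4 273.2]
-0.0134 0.03 [303.3 270.6]
0.0376 0.011 [293.1 263.7]
0.0376 0.02 [292.9 261.4]
0.0376 0.03 [292.8 258.8]
-0.022400000000000003 0.011 [305.4 277.6]
-0.022400000000000003 0.02 [305.3 275.3]
-0.022400000000000003 0.03 [305.1 272.7]
0.03185265008000442 [[-0.  0.  1.]
 [ 0.  1. -0.]
 [-1.  0. -0.]] [0.46395525 0.00259735 0.01095785] [-0.98374653  0.54049155 -1.39825359]
246 [(np.int64(456), np.int64(18), np.int64(97)), (np.int64(446), np.int64(-14), np.int64(130)), (np.int64(451), np.int64(-18), np.int64(131)), (np.int64(451), np.int64(-28), np.int64(139)), (np.int64(452), np.int64(-35), np.int64(145)), (np.int64(456), np.int64(-38), np.int64(145))]
249 [(np.int64(456), np.int64(20), np.int64(85)), (np.int64(447), np.int64(-11), np.int64(117)), (np.int64(450), np.int64(-20), np.int64(123)), (np.int64(454), np.int64(-22), np.int64(122)), (np.int64(456), np.int64(-29), np.int64(127)), (np.int64(469), np.int64(-1
[... 2361 characters left out ...]
, np.int64(8)), (np.int64(460), np.int64(-7), np.int64(5)), (np.int64(463), np.int64(-11), np.int64(7)), (np.int64(466), np.int64(-17), np.int64(11))]
279 [(np.int64(439), np.int64(0), np.int64(0)), (np.int64(445), np.int64(-5), np.int64(1)), (np.int64(449), np.int64(-13), np.int64(6)), (np.int64(453), np.int64(-17), np.int64(7)), (np.int64(460), np.int64(-15), np.int64(1)), (np.int64(464), np.int64(-20), np.int64(3))]
282 [(np.int64(433), np.int64(-10), np.int64(3)), (np.int64(442), np.int64(-10), np.int64(-2)), (np.int64(448), np.int64(-15), np.int64(-1)), (np.int64(452), np.int64(-18), np.int64(-2)), (np.int64(456), np.int64(-22), np.int64(0)), (np.int64(460), np.int64(-26), np.int64(0))]
```

```bash
python3 - <<'E' 2>/dev/null
from h import *
T=lambda s:print(s,round(observe()["time_s"],2),observe()["eef_pos"].round(4),observe()["q"].round(2)[5],"op",round(observe()["opening"],4),"F",observe()["ft_force"].round(1))
b=[.464,.0026]
T("start")
print(move_l([*b,-.009],.03,max_force=4)); T("down")
E
```

```text
start 4.42 [0.464  0.0026 0.011 ] -1.74 op 0.0319 F [ 1.1  0.4 -0.4]
False
down 5.23 [ 0.4641  0.0026 -0.0089] -1.74 op 0.032 F [-0.5 -1.5  0.1]
```

```bash
python3 - <<'E' 2>/dev/null
from h import *
T=lambda s:print(s,round(observe()["time_s"],2),observe()["eef_pos"].round(4),observe()["q"].round(2)[5],"op",round(observe()["opening"],4),"F",observe()["ft_force"].round(1))
b=[.464,.0026]
gripper_to(.010,20);T("closed")
p,d=get_image("side");P=cloud("side",d)
a=cv2.resize(p[225:300,265:340,::-1],None,fx=7,fy=7,interpolation=2);cv2.imwrite("pics/c3.png",a)
if observe()["opening"]<.015: raise SystemExit
gripper_to(.030)
movep([*b,-.009],rot(0)); gripper_to(.010,30);T("closed90")
E
```

```text
closed 5.53 [ 0.4643  0.0025 -0.0086] -1.74 op 0.0155 F [-1.3 -0.6  1.9]
closed90 7.55 [ 0.4642  0.0026 -0.0088] -0.16 op 0.0157 F [-1.1 -0.1  2.8]
```

View pics/c3.png

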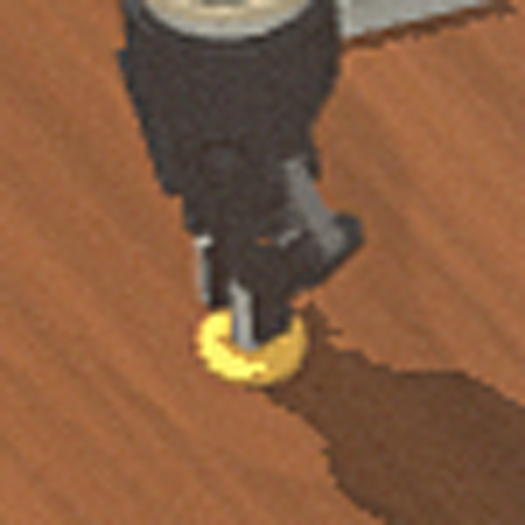

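```bash
python3 - <<'E' 2>/dev/null
from h import *
T=lambda s:print(s,round(observe()["time_s"],2),observe()["eef_pos"].round(4),"op",round(observe()["opening"],4),"F",observe()["ft_force"].round(1),flush=True)
b=[.464,.0026]; h=[.635,.2175]
gripper_to(.005,50)
move_l([*b,.04],.1);T("lift")
p,d=get_image("side");cv2.imwrite("pics/s4.png",p[:,:,::-1])
if observe()["opening"]<.013: raise SystemExit
movep([*h,.04],rot(-.269));T("over")
p,d=get_image("side");cv2.imwrite("pics/s5.png",p[:,:,::-1]);np.save("pics/s5.npy",d)
move_l([*h,.016],.1)
print(move_l([*h,.004],.03,max_force=6));T("down")
E
```

```text
lift 8.41 [0.4636 0.0027 0.0396] op 0.0137 F [-0.2  0.3 -1.1]
over 9.53 [0.6342 0.2165 0.0392] op 0.0136 F [-0.6 -1.2 -1.8]
True
down 10.28 [0.6364 0.217  0.01  ] op 0.0138 F [ 0.4 -1.9  4.7]
```

```bash
python3 - <<'E' 2>/dev/null
from h import *
p,d=get_image("side");p=p[:,:,::-1]
print(observe()["eef_pos"],observe()["time_s"])
u,v=w2px("side",[.635,.2175,.02]);print(u,v);u,v=int(u),int(v)
c=lambda q:cv2.resize(q[v-30:v+30,u-35:u+35],None,fx=5.5,fy=5.5,interpolation=2)
cv2.imwrite("pics/c5.png",np.hstack([c(cv2.imread("pics/s5.png")),c(p)]))
E
```

```text
[0.63636337 0.21708257 0.01014196] 10.3333
309.92328537759056 200.35006017989252
```

View pics/c5.png

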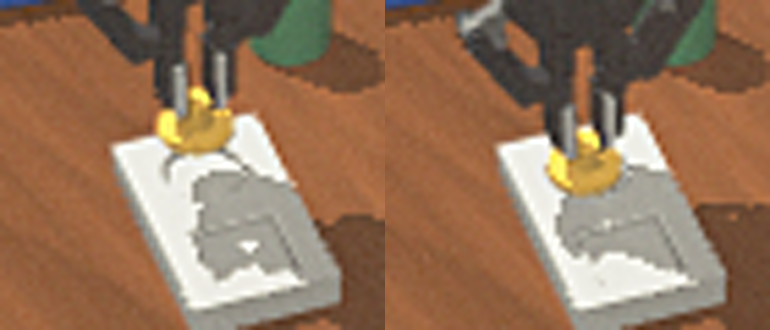

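```bash
python3 - <<'E' 2>/dev/null
from h import *
T=lambda s:print(s,round(observe()["time_s"],2),observe()["eef_pos"].round(4),"op",round(observe()["opening"],4),"F",observe()["ft_force"].round(1),flush=True)
h=np.array([.635,.2175])
for o in [(-.0015,0),(.0,.0015),(0,-.0015),(.0015,0),(-.002,-.002),(-.002,.002),(.002,.002)]:
    t=h+o
    move_l([*t,.0135],.05)
    s=move_l([*t,.004],.04,max_force=10);T((o,s))
    if observe()["eef_pos"][2]<.0072: break
E
```

```text
((-0.0015, 0), True) 10.79 [0.6341 0.2176 0.0108] op 0.0137 F [-1.3 -1.3  3.7]
((0.0, 0.0015), True) 11.25 [0.6356 0.2186 0.0105] op 0.0135 F [-0.7 -0.7  6.3]
((0, -0.0015), True) 11.72 [0.6359 0.2163 0.0093] op 0.0137 F [ 2.8  0.9 -0.9]
((0.0015, 0), True) 12.24 [0.6391 0.2173 0.0059] op 0.0135 F [ 4.1 -1.5  3. ]
```

```bash
python3 - <<'E' 2>/dev/null
from h import *
T=lambda s:print(s,round(observe()["time_s"],2),observe()["eef_pos"].round(4),"op",round(observe()["opening"],4),"F",observe()["ft_force"].round(1),flush=True)
move_l([.6385,.2173,.006],.05);T("ctr")
s=move_l([.6385,.2173,.002],.03,max_force=12);T(s)
p,d=get_image("side");p=p[:,:,::-1]
u,v=309,200
cv2.imwrite("pics/c6.png",cv2.resize(p[v-30:v+30,u-35:u+35],None,fx=8,fy=8,interpolation=2))
E
```

```text
ctr 12.49 [0.6394 0.2171 0.0064] op 0.014 F [ 2.9 -1.1  2.6]
True 12.7 [0.6395 0.2174 0.006 ] op 0.0135 F [-2.9 -0.6  8.6]
```

View pics/c6.png

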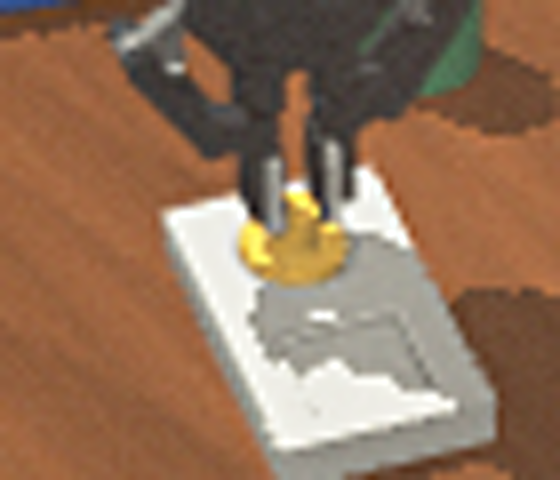

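```bash
python3 - <<'E' 2>/dev/null
from h import *
T=lambda s:print(s,round(observe()["time_s"],2),observe()["eef_pos"].round(4),"q6",observe()["q"][5].round(2),"op",round(observe()["opening"],4),"F",observe()["ft_force"].round(1),flush=True)
print("tin",px2w("top",(201,155),.07),"cup",px2w("top",(317,162),.045))
gripper_to(.036,20);T("open")
move_l([.6385,.2173,.05],.15)
p,d=get_image("side");ps=p[:,:,::-1]
movep([.5325,-.2505,.10],rot(1.286));gripper_to(.06);T("hover")
p,d=get_image("top");p=p[:,:,::-1];P=cloud("top",d)
# yellow on die
q=P[195:225,215:255];hs=cv2.cvtColor(p[195:225,215:255].copy(),cv2.COLOR_BGR2HSV)
m=cv2.inRange(hs,(20,140,90),(36,255,255))>0;ys,xs=np.nonzero(m)
print("yellow px",xs.min()+215,xs.max()+215,ys.min()+195,ys.max()+195)
z=q[m];zz=np.sort(z[:,2]*1000).round(1);print(zz[::6])
dm=z[(z[:,2]>.01)&(z[:,2]<.03)];A=np.c_[dm[:,:2]-dm[:,:2].mean(0),np.ones(len(dm))]
print("disc plane slope,z",np.linalg.lstsq(A,dm[:,2],rcond=None)[0],dm.mean(0),"stub",z[z[:,2]>.031].mean(0))
st=cv2.resize(ps[170:230,274:344],None,fx=5.5,fy=5.5,interpolation=2);tp=cv2.resize(p[180:240,200:270],None,fx=5.5,fy=5.5,interpolation=2)
cv2.imwrite("pics/c7.png",np.hstack([st,tp]))
E
```

```text
tin [0.7496089  0.29627348 0.07      ] cup [0.75758852 0.01918656 0.045     ]
open 13.09 [0.6395 0.2171 0.0047] q6 0.48 op 0.0362 F [-0.  -0.4 -0. ]
hover 15.97 [ 0.5327 -0.2502  0.1   ] q6 -1.86 op 0.0601 F [ 0.7  0.4 -0.3]
yellow px 225 240 201 216
[14.8 15.8 16.8 17.8 18.3 19.1 19.4 19.7 20.  20.6 20.9 21.3 21.6 21.8
 21.9 22.1 22.3 22.6 22.8 23.4 24.  24.7 25.7 31.1 34.2 35.5 37.1 38.1
 39.  40.5]
disc plane slope,z [-0.03563148 -0.02449598  0.02096789] [0.63326862 0.21831156 0.02096789] stub [0.60971023 0.20225062 0.12782339]
```

View pics/c7.png

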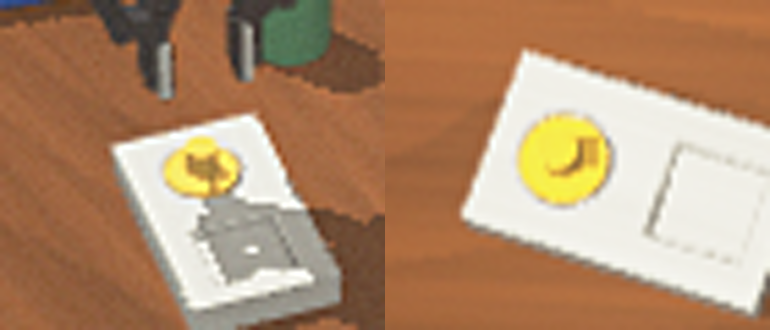

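```bash
python3 - <<'E' 2>/dev/null
from h import *
T=lambda s:print(s,round(observe()["time_s"],2),observe()["eef_pos"].round(4),"op",round(observe()["opening"],4),"F",observe()["ft_force"].round(1),flush=True)
d=np.mean([get_image("top")[1] for _ in range(10)],0);p=get_image("top")[0];P=cloud("top",d)
q=P[195:225,215:255];hs=cv2.cvtColor(p[195:225,215:255,::-1].copy(),cv2.COLOR_BGR2HSV)
m=cv2.erode(cv2.inRange(hs,(20,140,90),(36,255,255)),np.ones((2,2)))>0
z=q[m];dm=z[(z[:,2]>.014)&(z[:,2]<.026)];c=dm[:,:2].mean(0)
A=np.c_[dm[:,:2]-c,np.ones(len(dm))];r=np.linalg.lstsq(A,dm[:,2],rcond=None)
print(len(dm),"slope,z",r[0].round(4),"res",(dm[:,2]-A@r[0]).std(),"stub",np.median(z[(z[:,2]>.03)&(z[:,2]<.045)],axis=0))
t=P[182:245,207:282].reshape(-1,3);t=t[(t[:,2]>.017)&(t[:,2]<.024)];A=np.c_[t[:,:2]-c,np.ones(len(t))];print("die top",np.linalg.lstsq(A,t[:,2],rcond=None)[0].round(4))
g=[.5323,-.2507]
move_l([*g,.03],.15);gripper_to(.05)
print(move_l([*g,-.001],.06,max_force=5));T("down")
E
```

```text
91 slope,z [-0.0042  0.0198  0.0206] res 0.0007998540695467325 stub [0.63433289 0.21900873 0.03644106]
die top [0.0001 0.0022 0.0204]
False
down 18.12 [ 0.5322 -0.2507 -0.0013] op 0.05 F [-0.   0.2 -0.3]
```

```bash
python3 - <<'E' 2>/dev/null
from h import *
T=lambda s:print(s,round(observe()["time_s"],2),observe()["eef_pos"].round(4),"op",round(observe()["opening"],4),"F",observe()["ft_force"].round(1),flush=True)
gripper_to(.026,20);T("closed")
g=[.5323,-.2507]
move_l([*g,.03],.08);T("lift")
for z in(.4,.5,.6):
  for xy in((.35,-.35),(.3,-.4),(.4,-.3)): print(z,xy,inverse_kinematics([*xy,z],rot(-.03)) is not None,inverse_kinematics([*xy,z],rot(-.55)) is not None)
p,d=get_image("side");p=p[:,:,::-1];cv2.imwrite("pics/s8.png",p)
u,v=w2px("side",[.54,-.25,.06]).astype(int);print(u,v)
cv2.imwrite("pics/c8.png",cv2.resize(p[v-40:v+40,u-55:u+45],None,fx=7,fy=7,interpolation=2))
E
```

```text
closed 18.48 [ 0.5333 -0.2514  0.    ] op 0.0261 F [ 0.9 -1.5  2.9]
lift 19.02 [ 0.5325 -0.2508  0.0306] op 0.0259 F [-0.7 -0.5 -0.9]
0.4 (0.35, -0.35) True True
0.4 (0.3, -0.4) True True
0.4 (0.4, -0.3) True True
0.5 (0.35, -0.35) True True
0.5 (0.3, -0.4) True True
0.5 (0.4, -0.3) True True
0.6 (0.35, -0.35) True True
0.6 (0.3, -0.4) True True
0.6 (0.4, -0.3) True True
383 309
```

View pics/c8.png

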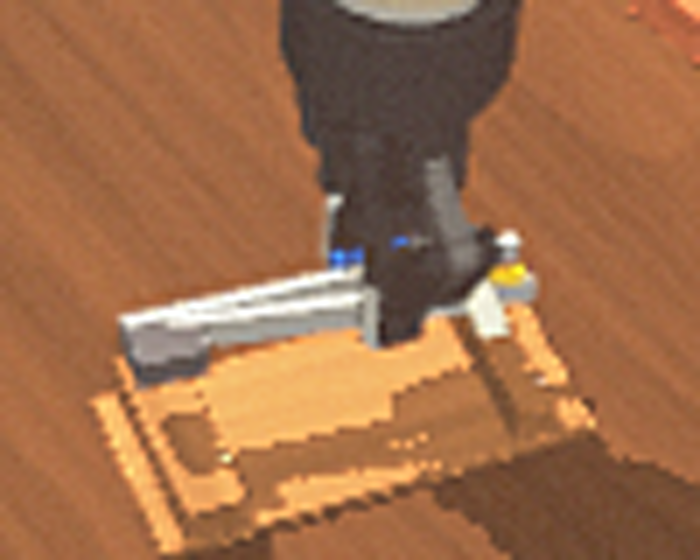

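```bash
python3 - <<'E' 2>/dev/null
from h import *
T=lambda s:print(s,round(observe()["time_s"],2),observe()["eef_pos"].round(4),"op",round(observe()["opening"],4),"F",observe()["ft_force"].round(1),flush=True)
move_l([.5323,-.2507,.2],.2)
a=-2.13+np.pi/2
for t in([.25,-.45,.75],[.28,-.42,.7],[.3,-.4,.65],[.3,-.4,.6]):
    if inverse_kinematics(t,rot(a)) is not None: break
print(t,inverse_kinematics(t,rot(a)));movep(t,rot(a));hold(.2);T("show")
ims=[get_image("side")[0].astype(float) for _ in range(6)]
p=np.mean(ims,0).astype(np.uint8)[:,:,::-1];cv2.imwrite("pics/s9.png",p)
np.save("pics/s9.npy",np.median([get_image("side")[1] for _ in range(3)],0))
G=np.array(t)+[0,0,.03];f=np.array([np.cos(-2.13),np.sin(-2.13),0])
u,v=w2px("side",G+f*.03).astype(int);print(u,v)
cv2.imwrite("pics/c9.png",cv2.resize(p[v-45:v+45,u-60:u+60],None,fx=6.5,fy=6.5,interpolation=2))
E
```

```text
[0.25, -0.45, 0.75] [-1.21698354  0.36996395  0.24772275  0.          2.52390595 -0.65777986]
show 22.58 [ 0.2504 -0.4501  0.7495] op 0.026 F [ 0.9 -0.9 -0.7]
332 156
```

View pics/c9.png

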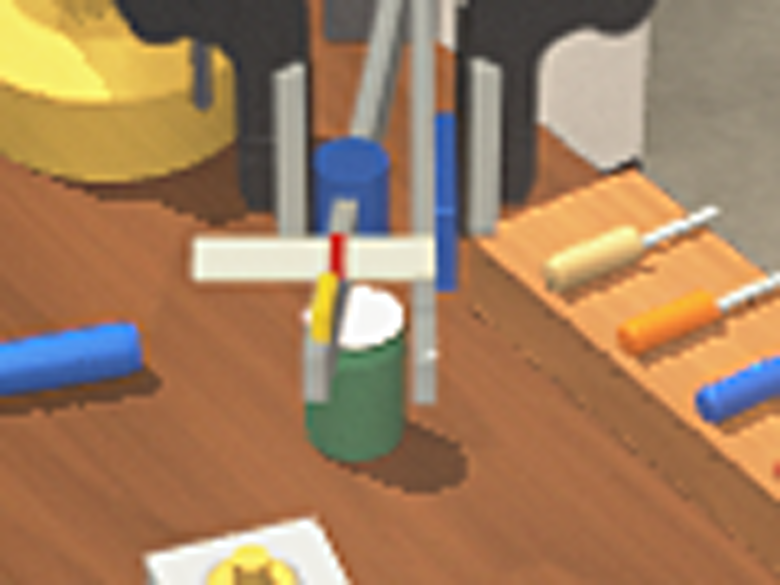

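```bash
cat > m.py <<'E'
from h import *
def look(tag,n=6):
    p=np.mean([get_image("side")[0].astype(float) for _ in range(n)],0)
    cv2.imwrite(f"pics/{tag}.png",p[:,:,::-1].astype(np.uint8)); return p
E
python3 - <<'E' 2>/dev/null
from m import *
T=lambda s:print(s,round(observe()["time_s"],2),observe()["eef_pos"].round(4),"op",round(observe()["opening"],4),flush=True)
gripper_to(.0245,20);T("sq");p=look("s10")
# crop origin (272,111), red at ~ (323.5,150)
q=p[144:174,314:342].astype(int)
for v in range(144,174): print(v,' '.join('%3d/%3d/%3d'%tuple(p[v,u]) for u in range(318,331)))
print("fixed arm row scan (gray) ")
for v in (162,166,170): print(v,[int(p[v,u].mean()) for u in range(332,342)])
E
```

```text
sq 23.25 [ 0.25 -0.45  0.75] op 0.0244
144 170/167/153 134/128/116  53/ 53/ 67  51/ 79/139  58/ 87/144 117/131/155 181/178/160 178/175/162 168/166/152 100/107/128  54/ 85/156  60/ 86/147  59/ 83/140
145 168/165/152 131/125/112  48/ 47/ 65  44/ 75/139  81/102/146 154/163/160 177/178/163 175/174/161 164/162/148  77/ 88/111  49/ 83/152  54/ 82/144  56/ 79/138
146 166/163/151 131/128/114  60/ 59/ 66  76/ 70/118 114/ 79/111 162/133/135 176/179/164 169/171/159 146/144/132  89/ 95/116  60/ 85/152  65/ 87/145  64/ 84/137
147 208/203/176 202/201/174 170/155/129 198/ 87/ 69 217/ 30/ 15 216/ 93/ 76 224/199/172 219/218/192 204/199/170 190/185/166 167/181/189 171/183/185 168/178/179
148 242/240/221 245/246/226 245/249/219 227/134/114 201/ 26/ 18 206/106/ 87 227/229/195 241/243/222 243/240/219 246/241/219 248/243/217 249/243/217 249/244/218
149 235/233/213 237/239/219 236/241/212 219/124/106 198/ 25/ 20 214/138/117 239/253/233 236/236/215 235/233/213 236/233/212 236/232/211 237/233/211 236/233/212
150 235/233/213 235/237/217 235/239/209 209/ 67/ 55 198/ 25/ 19 212/134/114 237/250/229 236/236/215 2
[... 3228 characters left out ...]
21/ 91  86/118/ 88  85/116/ 85
171 161/112/ 75 109/139/118 174/169/161 176/170/160 166/164/152 101/122/ 99  83/118/ 85  86/121/ 89  89/123/ 90  88/122/ 89  88/122/ 91  88/119/ 90  86/116/ 86
172 166/114/ 77  99/134/112 143/151/137 144/151/136 138/146/130  95/123/ 98  84/118/ 86  87/119/ 89  87/122/ 90  88/121/ 89  88/121/ 90  88/119/ 89  85/114/ 86
173 163/110/ 70  67/115/ 85  74/114/ 82  76/112/ 80  81/115/ 83  84/117/ 87  86/120/ 87  86/119/ 89  90/123/ 92  88/121/ 91  88/119/ 89  89/120/ 89  86/114/ 84
fixed arm row scan (gray) 
162 [217, 101, 174, 172, 172, 152, 112, 118, 118, 118]
166 [87, 109, 168, 162, 158, 127, 111, 121, 119, 116]
170 [85, 107, 171, 164, 159, 131, 110, 112, 112, 113]
```

```bash
python3 - <<'E' 2>/dev/null
from m import *
T=lambda s:print(s,round(observe()["time_s"],2),observe()["eef_pos"].round(4),"op",round(observe()["opening"],4),"F",observe()["ft_force"].round(1),flush=True)
gripper_to(.0248,20);hold(.2);T("sq");p=look("s11")
for v in (149,150,151,154,155,156,157,158): print(v,' '.join('%3d/%3d/%3d'%tuple(p[v,u]) for u in range(319,326)))
a=-1.6+np.pi/2
movep([.6424,.2645,.13],rot(a));move_l([.6424,.2645,.035],.08);hold(.3);T("final")
p=look("s12",5);d=np.median([get_image("side")[1] for _ in range(5)],0);np.save("pics/s12.npy",d)
pt=np.mean([get_image("top")[0].astype(float) for _ in range(3)],0)[:,:,::-1].astype(np.uint8);cv2.imwrite("pics/t12.png",pt);dt=np.median([get_image("top")[1] for _ in range(5)],0);np.save("pics/t12.npy",dt)
ps=cv2.imread("pics/s12.png")
u,v=w2px("side",[.64,.23,.05]).astype(int);U,V=w2px("top",[.64,.26,.05]).astype(int);print(u,v,U,V)
cv2.imwrite("pics/c12.png",np.hstack([cv2.resize(ps[v-30:v+35,u-25:u+25],None,fx=8,fy=8,interpolation=2),cv2.resize(pt[V-33:V+32,U-25:U+25],None,fx=8,fy=8,interpolation=2)]))
E
```

```text
sq 23.97 [ 0.25 -0.45  0.75] op 0.0249 F [ 0.2  1.1 -0.6]
149 237/237/217 236/237/207 220/125/106 197/ 25/ 19 211/105/ 89 234/224/193 236/239/219
150 236/237/218 234/237/209 218/124/107 197/ 27/ 20 210/105/ 90 232/221/189 236/239/219
151 235/237/218 234/237/209 218/123/107 195/ 22/ 21 210/101/ 91 232/221/193 236/239/220
154 147/ 81/ 47 154/102/ 68 207/177/101 243/223/ 40 238/209/ 47 162/143/ 81 115/115/116
155 152/ 95/ 63 167/114/ 66 223/190/ 77 244/220/ 44 239/204/ 43 144/120/ 63  85/ 85/ 92
156 150/ 92/ 64 177/131/ 76 236/211/ 67 242/217/ 44 237/202/ 48 117/103/ 61 107/106/108
157 174/129/105 229/203/164 241/216/ 36 239/210/ 43 222/181/ 47 112/ 99/ 66 139/133/133
158 244/226/187 255/255/249 237/210/ 28 240/212/ 43 218/177/ 50 108/ 97/ 71 168/159/153
final 29.48 [0.6425 0.2646 0.0353] op 0.0249 F [-0.2 -0.2 -0.5]
308 189 213 202
```

View pics/c12.png

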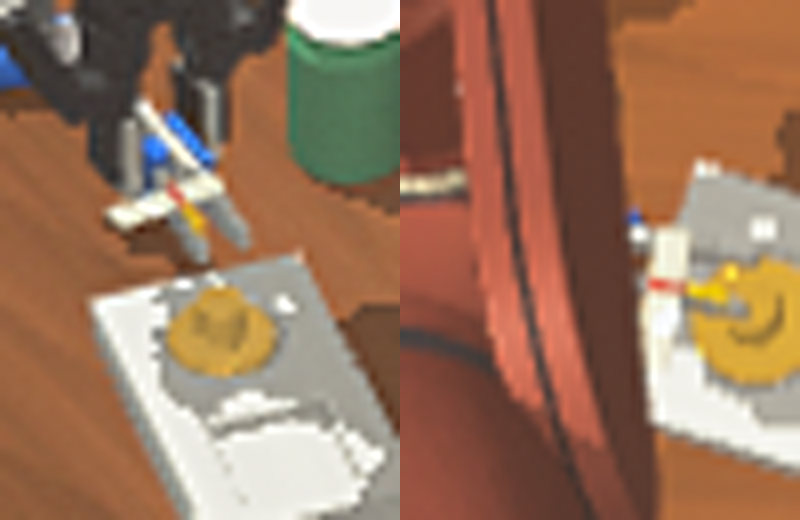

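```bash
python3 - <<'E' 2>/dev/null
from h import *
S=lambda x,y,h:px2w("side",(283+x/8-.44,159+y/8-.44),h).round(4)
Tt=lambda x,y,h:px2w("top",(188+(x-400)/8-.44,169+y/8-.44),h).round(4)
print("side tips",S(202,257,.066),S(243,243,.066),"mark",S(175,194,.077)," ptr",S(192,215,.077))
print("side disc ctr",S(222,332,.02),"stub top",S(218,303,.036))
print("top: mv tip",Tt(740,308,.068),"mark",Tt(662,285,.077),"disc",Tt(758,322,.02),"stub",Tt(752,312,.036))
P=cloud("side",np.load("pics/s12.npy"))
for nm,(x,y) in dict(mark=(175,194),bar=(130,212),fixarm=(165,130),fix2=(150,112),tipF=(228,225),tipM=(192,240),ptr=(192,215)).items():
    u,v=round(283+x/8-.44),round(159+y/8-.44);print(nm,u,v,(P[v,u]*1000).round(1))
P=cloud("top",np.load("pics/t12.npy"))
for x,y in((662,285),(670,240),(655,340),(705,290),(725,303)):
    u,v=round(188+(x-400)/8-.44),round(169+y/8-.44);print("top",u,v,(P[v,u]*1000).round(1))
o=observe();print(o["time_s"],o["opening"])
E
```

```text
side tips [0.6249 0.2111 0.066 ] [0.6412 0.2093 0.066 ] mark [0.629  0.2348 0.077 ]  ptr [0.6277 0.2215 0.077 ]
side disc ctr [0.6366 0.2179 0.02  ] stub top [0.6344 0.2165 0.036 ]
top: mv tip [0.6258 0.2153 0.068 ] mark [0.629 0.237 0.077] disc [0.6346 0.2184 0.02  ] stub [0.6333 0.2176 0.036 ]
mark 304 183 [628.3 236.1  75.7]
bar 299 185 [613.6 239.8  72.7]
fixarm 303 175 [647.8 271.9  72.5]
fix2 301 173 [647.6 282.4  73. ]
tipF 311 187 [642.  220.7  65. ]
tipM 307 189 [626.2 217.4  67.3]
ptr 307 185 [630.  222.8  76.6]
top 220 204 [629.4 237.8  76.7]
top 221 199 [642.2 237.   74.9]
top 219 211 [612.2 238.2  77.8]
top 226 205 [627.9 223.6  76.7]
top 228 206 [625.9 218.8  76.2]
30.375 0.024802710710146714
```

```bash
python3 - <<'E' 2>/dev/null
from m import *
move_l([.6437,.2665,.035],.03);hold(.3)
P=cloud("side",np.mean([get_image("side")[1] for _ in range(10)],0))
# pixel along fixed arm in last crop: (145,105)->(238,235)
for t in np.linspace(0,1,9):
    x,y=145+93*t,105+130*t; u,v=round(283+x/8-.44),round(159+y/8-.44); print((P[v,u]*1000).round(1),(P[v-1,u+1]*1000).round(1))
hold(2.5);o=observe();print(o["time_s"],o["opening"],o["eef_pos"],o["ft_force"],o["joint_velocities"].round(4))
E
```

```text
[576.8 164.5 185.6] [ 7.033e+02  3.683e+02 -4.000e-01]
[648.5 278.5  71.5] [701.8 360.3  -2.4]
[647.9 266.7  72.1] [651.  265.9  75. ]
[646.  258.3  71.2] [650.2 259.5  72.2]
[645.8 252.9  67.5] [646.9 248.9  73.3]
[639.9 232.8  76.3] [644.5 234.6  76.6]
[570.7 116.8 180. ] [644.4 229.3  72.9]
[643.5 222.9  66.5] [645.4 220.4  71. ]
[642.6 216.4  64. ] [643.8 212.8  69.6]
33.925 0.02477049229154545 [0.64367305 0.2664826  0.03499817] [-0.14635293 -0.26963484 -0.54116929] [ 0.0014  0.0005 -0.0005  0.0016 -0.0021  0.0005]
```

```bash
python3 -c "
from plant import *
hold(1.0);print(observe()['time_s'],observe()['opening']);print(job_done())"
```

```text
34.925 0.02473458061121336
the job is handed in; nothing more can be done
None
```

I handed the job in at about 35 s of the 56 s allowed. The round blank is seated in the round pocket and released. The arm is still holding the tweezers over its stub at the marked gap.

**Blank:** The first grasp closed above the stub, because the finger tips sit about 2 cm higher than the stated tool point. I went lower, gripped it from two directions to centre it, and seated it after a short force-guided search. Afterwards the averaged depth images put the disc at 20.6 mm, against 20.4 mm for the die top. The stub top was at about 36 mm, and the disc was flat within the noise.

**Gap:** I held the tweezers up close to the side camera to compare pointer and mark. They agreed within about 0.15 mm, with the mark about 13.4 mm from the fixed arm. The finger opening then stayed at 24.7–24.9 mm from that check until hand-in, and the pose over the stub was held for about 4 s.

**Tips:** They are about 3 cm above the stub, touching nothing. The cameras showed them 2–3 mm off the stub's centre, so I shifted the arm by about that much. I did not measure the centring again after the shift.

**Less certain:**
- The arm and camera positions for the pocket differed by about 5 mm in x; I used camera-relative positions for the tips.
- Levelness is only good to about 2°, since the depth readings along the arm are noisy.
- I did not check the pointer again over the die beyond the steady opening and the last picture, where it looked aligned.

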